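# Set a glaze test tile out over the ledge for stoning and cam it fast

### The job

The glazed end of the teal test tile is to be stoned, so push that tile along its lane of the wooden block, without lifting it, until about 20 mm of its glazed end stands out over the block's front edge. Then, with the fingertips, push the red-knobbed cam lever beside that tile round towards the back of the block as far as it will go, so that its cam grips the tile there, and move clear. Leave the brown tile, its lever and everything else on the table as they are.

Things in the scene. Friction and masses are not known exactly. Their poses are not given: they have to be found in the camera images.
- stoning_block: Fixed wooden block, 140 (x) x 190 (y) mm, flat top 36 mm above the table. Origin: centre of underside; x to its back, y left, front edge at x -70 mm. Two lanes along x, centred y +27.5 and -27.5 mm, 43 mm wide, open at both ends, between a centre fence 7 mm high (y -6 to 6, x -70 to 60) and outer guides 6 mm high (y 49 to 59 each side, x -33 to 60).
- teal_tile: The tile to set out: 40 x 62 mm, 9 mm thick, about 45 g, loose, flat in either lane, whole on the block at first. Origin: centre of underside; y axis along its 62 mm, pointing to the bare clay end with a dark hole; the teal-glazed end (-y) faces the block's front edge. With 20 mm over the edge its origin is at x -59 mm of the block.
- brown_tile: Neighbour tile of the same size with brown glaze, loose in the other lane. To be left alone. Origin: centre of its underside, y axis towards its bare end.
- lever_left (a joint): Turn (rad) of the cam lever at the block's +y side, for the lane at y +27.5 mm; upright pivot at x -50, y +59.5 mm of the block. 0: points out to +y; grows as the knob goes towards the back (+x) and round to a stop at 1.62, pointing straight back. Starts at 0 to 0.3. Its slippery white nylon cam meets the tile at about 1.0. Stiff: 2 to 6 N at the knob; stays where left.
- lever_right (a joint): The same for the cam lever at the block's -y side (mirror image): lane at y -27.5 mm, pivot at x -50, y -59.5 mm of the block; 0 points out to -y; it too grows as the knob is pushed towards the back (+x) and round.
- lever_left_knob (a point): Centre of the upright red knob on the end of the left lever, 71 mm above the table, 70 mm from the pivot. Round, 16 mm in diameter between 62 and 76 mm above the table, top at 80 mm; the flat bar below it has its top at 53 mm.
- lever_right_knob (a point): Centre of the same knob on the right lever, 71 mm above the table, 70 mm from its pivot.
- grey_tile: Loose test tile with light grey glaze lying on the table in front of the block, 40 x 62 x 9 mm. Leave alone. Origin: centre of its underside.
- rubbing_stone: Grey rubbing stone, 50 x 100 x 25 mm, lying on the table in front of the block. Leave alone. Origin: centre of its underside.
- water_bowl: Pale teal glazed bowl, 144 mm across, 54 mm high, on the table to the right. Leave alone. Origin: centre of its underside.
- red_jar: White glaze jar with a red cap, 52 mm across, 68 mm high, behind the block. Leave alone. Origin: centre of its underside.
- teal_jar: White glaze jar with a blue-green cap, 52 mm across, 68 mm high, behind the block. Leave alone. Origin: centre of its underside.
- spray: White trigger spray bottle, 206 mm high, on the table to the left of the block. Leave alone. Origin: under its body.

How it is judged:
By the outcome, as a careful person would: the job done as asked, in the order asked, and still so for the second after the job is handed in, with the robot touching nothing.
It also fails if it takes over 48 s, if anything falls off the work surface, if the arm or the gripper's body presses on something with over 40 N, if the wrist force passes 120 N, or if a joint passes its speed limit or range.

### The arm

A 6-joint arm with a two-finger parallel gripper is mounted at the origin on a cart in front of the work surface, level with it; the furniture and walls round the work are solid. World frame = base frame: x ahead of the robot, y to its left, z up, the work surface at z = 0. Lengths are in m, angles in rad, forces in N, time in s.
With the tool pointing down it reaches from about 0.375 to 0.9 m from the base axis. Payload 3.1 kg.
Tool frame: the origin (TCP) lies midway between the tips of the shut fingers; the grasp point (between the pads) lies 19 mm behind it; z points along the fingers, y is the line along which they close (so a half turn about z gives the same grasp; the last joint's range is limited). The gripper opens to 87 mm and grips with 3 to 60 N. Pads are 19 mm wide; open, the fingers measure 117 mm over their backs; the gripper's body (75 mm by 190 mm) begins 51 mm behind the grasp point.
Start: joints at [1.093, 0.527, 1.433, -0, 1.181, -0.178], TCP at [0.185, 0.597, 0.223] pointing down, gripper open.
Joint ranges: [-3.08, 3.08], [-0.75, 2.2], [0.22, 2.44], [-1.43, 4.57], [0, 2.65], [-2.85, 2.85]. Speed limits (rad/s): [2.79, 2.79, 3.14, 3.14, 3.14, 3.14].

### API

Orientations are given as a rotation vector (axis times angle).
In Python, from cell import r gives the robot as it stands.
- The arm moves only by the tool nudge_tcp, called after "Emit:" by a JSON object that holds its "fn" and its "kwargs", one argument or row to a line. Schema: {"type":"object","properties":{"segments":{"type":"array","items":{"type":"array","items":{"type":"array","items":{"type":"number"},"minItems":5,"maxItems":5},"minItems":1,"maxItems":20},"minItems":1,"maxItems":1},"force":{"type":"number"},"only":{"type":"string"},"quiet":{"type":"boolean"},"lines":{"type":"string"}},"required":["segments"],"additionalProperties":false}. segments is a list that holds a single list of rows (three levels of brackets), with 1 to 20 rows, each of 5 numbers: dx, dy, dz in shares of the most that a row can go, 1 being 50 mm, then a turn about the tool's z in rad, then the opening from 0.0 (shut) to 1.0 (fully open); each row shifts and turns the commanded pose from where the row before left it, along the tool's axes as they then stand; what a row does not reach is not made up. A row lasts 1/10 s, in which the tool goes at most 0.05 m and 0.15 rad, less where a joint would pass 70% of its speed; a pose out of reach is approached as far as the arm can. The fingers move at their own pace and stop on an object; force is the grip in N (left out, the last holds). Time passes only in rows, so rows that do not move let the fingers close. The tool returns the time, the measured TCP pose, the force, the opening and the grip force at its end. only (a regular expression) keeps the lines of the reply that match it, lines (a string "A,B") keeps lines A to B, and quiet returns only ok. Input that does not fit is refused with a message, and nothing moves.
- r.state(): the state, without advancing time (a new reading comes with each control period).
- r.snapshot(name): name is "scene" or "top"; returns a dict with "img" (420x560x3 uint8, red, green, blue), "depth" (420x560 float32, m along the optical axis (not along the pixel's ray), 0 where there is no reading), "fx", "fy", "cx", "cy" (pixels), "view" (4x4, takes a point from world to camera coordinates). Camera axes: x right, y up, looking along -z (the intrinsics and any distortion apply to the point x, -y, -z); pixel columns grow to the right and rows downward; lengths in m; the calibration is good to about 2 mm. A picture is of the moment at which its call begins.
- r.hand_in(): hands the job in; it is judged then, once.
The state is a dict: "t": time; "joint_pos": joint angles; "joint_velocities": joint speeds; "joint_efforts": joint torques, N m; "tcp_pos": TCP position; "ee_rot": TCP orientation; "force": force on the tool from outside, world axes, zero at the start; "torque": the same for the moment, N m; "grip_width": opening from 0.0 (shut) to 1.0 (fully open); "grip_force": force on a finger pad.
Only numpy, scipy, OpenCV 4.12 (cv2) and the standard library are available. Lean on these libraries where they do the work, as an engineer would, in place of code of your own. Each camera call takes 0.05 s, during which the arm holds its last target. There are 200 camera calls.

## Working session

There is one attempt and no reset: what is moved stays moved. The work goes in short steps, Python scripts to look and compute and a tool call to move; the robot and the scene stay as the last step left them, time stands still between calls to the robot, and variables do not carry over. Pictures are saved under pics/ and viewed, at most 10 in all, crops included, and the job is handed in when it is done.

```bash
ls; mkdir -p pics; python3 - <<'E'
from cell import r
import cv2,numpy as np
for n in ("top","scene"):
    s=r.snapshot(n); cv2.imwrite(f"pics/{n}0.png",s["img"][:,:,::-1]); np.savez(f"{n}0.npz",**s)
    print(n,s["fx"],s["cx"],s["cy"],s["view"].round(3).tolist(),[k for k in s])
st=r.state();print(st["t"],st["tcp_pos"],st["ee_rot"],st["grip_width"])
E
```

```text
cell.py
pics
top 483.89289851374497 277.1890342526968 212.21481568860898 [[0.003, -1.0, -0.005, -0.027], [0.995, 0.002, 0.095, -0.546], [-0.095, -0.005, 0.995, -1.521], [0.0, 0.0, 0.0, 1.0]] ['img', 'depth', 'fx', 'fy', 'cx', 'cy', 'view']
scene 398.7449262288827 290.6105888898725 204.70345382364664 [[0.457, -0.889, -0.017, -0.286], [0.686, 0.34, 0.644, -0.424], [-0.567, -0.306, 0.765, -0.746], [0.0, 0.0, 0.0, 1.0]] ['img', 'depth', 'fx', 'fy', 'cx', 'cy', 'view']
0.1 [0.18424343 0.59653216 0.22167134] [-4.68977303e-01 -3.10578003e+00  2.91333019e-03] 1.000830573229473
```

View pics/top0.png

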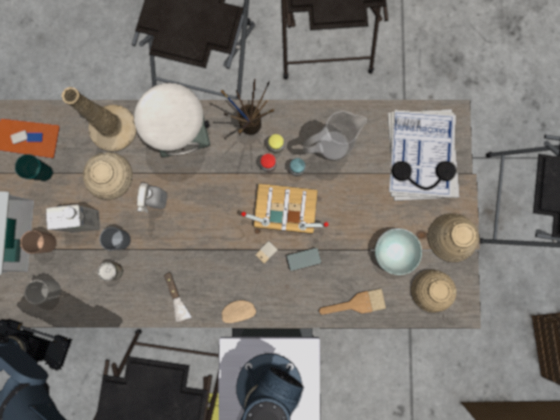

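View pics/scene0.png

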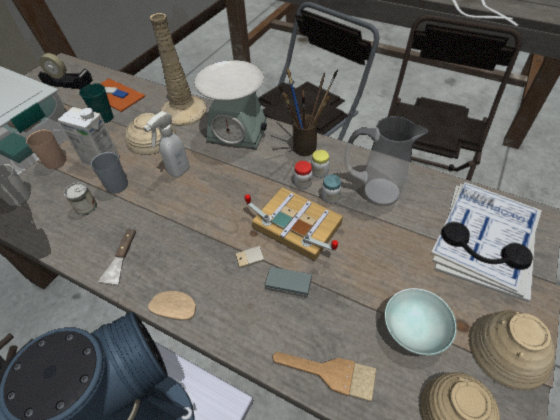

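The teal tile is in the left (+y) lane, at about (276,217) in the top view. The red knobs are at (243,213) and (326,225). I'll enlarge both views.

```bash
python3 - <<'E'
import cv2,numpy as np
a=cv2.imread("pics/top0.png")[175:245,232:337]; b=cv2.imread("pics/scene0.png")[180:265,235:350]
cv2.imwrite("pics/c1.png",cv2.resize(a,None,fx=7,fy=7,interpolation=cv2.INTER_CUBIC))
cv2.imwrite("pics/c2.png",cv2.resize(b,None,fx=6,fy=6,interpolation=cv2.INTER_CUBIC))
E
```

```text
(no output)
```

View pics/c1.png

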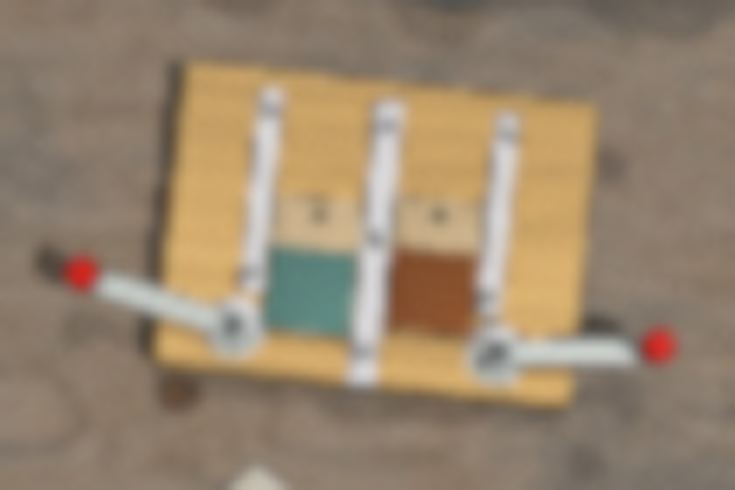

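View pics/c2.png

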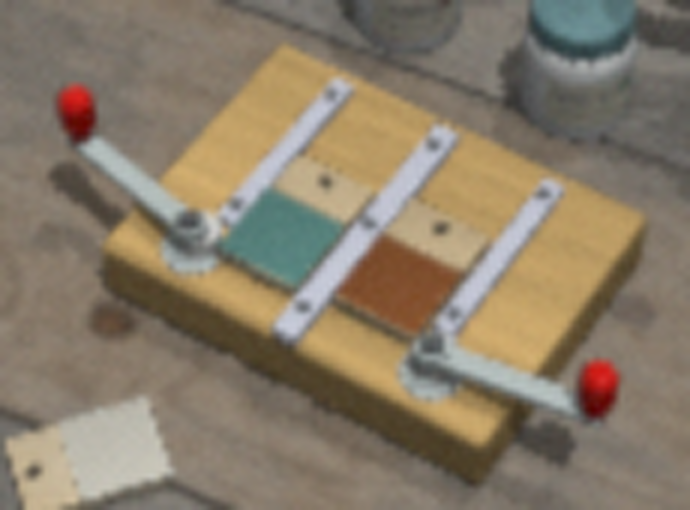

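c1 shows the block's top corners at about (185,63), (597,105), (570,405) and (157,362) in crop pixels. The teal glaze spans (270-355, 250-332) with its hole at (319,215), and the left knob is at (82,272). c2 agrees with this.

```bash
cat > h.py <<'E'
import numpy as np, cv2
def ray(s,px,z):
    V=np.array(s["view"]);R=V[:3,:3];c=-R.T@V[:3,3]
    px=np.atleast_2d(px).astype(float)
    d=np.c_[(px[:,0]-s["cx"])/s["fx"],-(px[:,1]-s["cy"])/s["fy"],-np.ones(len(px))]@R
    return c+d*((z-c[2])/d[:,2])[:,None]
def blob(s,lo,hi,roi):
    x0,y0,x1,y1=roi
    h=cv2.cvtColor(np.ascontiguousarray(s["img"]),cv2.COLOR_RGB2HSV)
    m=cv2.inRange(h,np.array(lo),np.array(hi));k=np.zeros_like(m);k[y0:y1,x0:x1]=m[y0:y1,x0:x1]
    n,l,st,c=cv2.connectedComponentsWithStats(k)
    i=1+np.argmax(st[1:,4]); return c[i],(l==i).astype(np.uint8)
def blk(p,B): # world->block xy
    c,s=np.cos(B[2]),np.sin(B[2]);d=np.atleast_2d(p)[:,:2]-B[:2]
    return np.c_[d@[c,s],d@[-s,c]]
E
python3 - <<'E'
import numpy as np,cv2
from h import *
from scipy.optimize import least_squares
T=dict(np.load("top0.npz"));S=dict(np.load("scene0.npz"))
o=-0.5+0.5/7
def c1(p):return np.array(p)/7+[232+o,175+o]
def c2(p):return np.array(p)/6+[235-.5+.5/6,180-.5+.5/6]
M=np.array([[70,95],[70,-95],[-70,-95],[-70,95]])
for n,s,q in(("top",T,c1([[185,63],[597,105],[570,405],[157,362]])),("scene",S,c2([[285,47],[645,218],[482,448],[107,243]]))):
    w=ray(s,q,.036)[:,:2]
    def f(b):
        c,si=np.cos(b[2]),np.sin(b[2]);return (M@np.array([[c,si],[-si,c]])+b[:2]-w).ravel()
    sol=least_squares(f,[.55,-.05,0]);B=sol.x
    print(n,"block",B.round(4),"res",(sol.fun*1e3).round(1))
    roi=(232,175,337,245) if n=="top" else (235,180,350,265)
    c,m=blob(s,(75,60,40),(100,255,255),(roi[0],190,300,240) if n=="top" else (265,205,300,235))
    w=ray(s,c,.045);print(" teal centroid",w.round(4),blk(w,B).round(4),m.sum())
    hole=c1([[319,215],[438,215]]) if n=="top" else c2([[325,182],[440,229]])
    w=ray(s,hole,.045);print(" holes",blk(w,B).round(4).tolist())
    x0,y0,x1,y1=roi
    for side,rr in(("L",(x0,y0,(x0+x1)//2,y1)),("R",((x0+x1)//2,y0,x1,y1))):
        c,m=blob(s,(0,160,90),(6,255,255),rr)
        w=ray(s,c,.072);b=blk(w,B)[0]; p=np.array([-.05,.0595*(1 if side=="L" else -1)]);d=b-p
        print(" knob",side,m.sum(),w.round(4),b.round(4),np.hypot(*d).round(4),np.arctan2(d[0],abs(d[1])).round(3))
E
```

```text
top block [ 0.5587 -0.0515 -0.0249] res [ 72261.4  93143.3  67558.6 -96610.1 -72261.4 -93143.8 -67558.6  96610.7]
 teal centroid [[ 0.5317 -0.0212  0.045 ]] [[-0.0277  0.0297]] 100
 holes [[0.0066, 0.0265], [0.008, -0.0272]]
 knob L 15 [[0.5372 0.081  0.072 ]] [-0.0248  0.1319] 0.0767 0.335
 knob R 11 [[ 0.5047 -0.1754  0.072 ]] [-0.0509 -0.1252] 0.0657 -0.013
scene block [ 0.5608 -0.0537 -0.0275] res [ 72512.3  92951.1  67299.5 -96792.3 -72510.8 -92950.2 -67301.   96791.5]
 teal centroid [[ 0.5346 -0.0224  0.045 ]] [[-0.0271  0.0306]] 158
 holes [[0.0075, 0.0291], [0.0078, -0.0262]]
 knob L 34 [[0.5385 0.0777 0.072 ]] [-0.026   0.1308] 0.0753 0.325
 knob R 37 [[ 0.507 -0.177  0.072]] [-0.0504 -0.1247] 0.0652 -0.006
```

```bash
python3 - <<'E'
import numpy as np,cv2
from h import *
from scipy.optimize import least_squares
T=dict(np.load("top0.npz"));S=dict(np.load("scene0.npz"))
def c1(p):return np.array(p)/7+[231.57,174.57]
def c2(p):return np.array(p)/6+[234.58,179.58]
M=np.array([[70,95],[70,-95],[-70,-95],[-70,95]])/1e3
for n,s,q in(("top",T,c1([[185,63],[597,105],[570,405],[157,362]])),("scene",S,c2([[285,47],[645,218],[482,448],[107,243]]))):
    w=ray(s,q,.036)[:,:2]
    def f(b):
        c,si=np.cos(b[2]),np.sin(b[2]);return (M@np.array([[c,si],[-si,c]])+b[:2]-w).ravel()*1e3
    sol=least_squares(f,[.55,-.05,0]);B=sol.x
    print(n,"block",B.round(4),"res",(sol.fun).round(1))
    roi=(232,175,337,245) if n=="top" else (235,180,350,265)
    c,m=blob(s,(75,60,40),(100,255,255),(roi[0],190,300,240) if n=="top" else (265,205,300,235))
    w=ray(s,c,.045);print(" teal centroid",w.round(4),blk(w,B).round(4),m.sum())
    # tile corners read off crops: glaze front L,R ; bare back L,R
    tc=c1([[268,331],[352,334],[357,203],[282,198]]) if n=="top" else c2([[220,243],[298,283],[372,193],[305,155]])
    print(" tile corners",blk(ray(s,tc,.045),B).round(4).tolist())
    hole=c1([[319,215],[438,215]]) if n=="top" else c2([[325,182],[440,229]])
    print(" holes",blk(ray(s,hole,.045),B).round(4).tolist())
    x0,y0,x1,y1=roi
    for side,rr in(("L",(x0,y0,(x0+x1)//2,y1)),("R",((x0+x1)//2,y0,x1,y1))):
        c,m=blob(s,(0,160,90),(6,255,255),rr)
        w=ray(s,c,.072);b=blk(w,B)[0]; p=np.array([-.05,.0595*(1 if side=="L" else -1)]);d=b-p
        print(" knob",side,m.sum(),w.round(4),b.round(4),np.hypot(*d).round(4),np.arctan2(d[0],abs(d[1])).round(3))
E
```

```text
top block [ 0.5587 -0.0515 -0.0973] res [ 1.  -0.   1.5 -1.2 -1.  -0.5 -1.6  1.8]
 teal centroid [[ 0.5317 -0.0212  0.045 ]] [[-0.0298  0.0276]] 100
 tile corners [[-0.0499, 0.0446], [-0.0475, 0.0068], [0.0118, 0.0104], [0.0107, 0.0444]]
 holes [[0.0046, 0.027], [0.01, -0.0265]]
 knob L 15 [[0.5372 0.081  0.072 ]] [-0.0343  0.1298] 0.072 0.22
 knob R 11 [[ 0.5047 -0.1754  0.072 ]] [-0.0417 -0.1286] 0.0696 0.12
scene block [ 0.5608 -0.0537 -0.1087] res [ 2.7  1.6  1.4 -2.8 -1.2 -0.7 -2.9  1.9]
 teal centroid [[ 0.5346 -0.0224  0.045 ]] [[-0.0295  0.0283]] 158
 tile corners [[-0.0464, 0.0484], [-0.0461, 0.009], [0.0108, 0.0093], [0.013, 0.0452]]
 holes [[0.0051, 0.0296], [0.0099, -0.0255]]
 knob L 34 [[0.5385 0.0777 0.072 ]] [-0.0365  0.1283] 0.0701 0.194
 knob R 37 [[ 0.507 -0.177  0.072]] [-0.0401 -0.1284] 0.0696 0.143
```

The rows are not in the units I measure in: shifts go in shares of 50 mm. I convert before sending: -0.04 m is -0.8.

```bash
cat >> h.py <<'E'
from scipy.spatial.transform import Rotation as Ro
B=np.array([.5597,-.0525,-.100])
def goal(st,bx,by,z):
    c,s=np.cos(B[2]),np.sin(B[2]); w=np.array([B[0]+c*bx-s*by,B[1]+s*bx+c*by,z])
    R=Ro.from_rotvec(st["ee_rot"]).as_matrix()
    yaw=np.arctan2(-R[0,1],R[1,1])
    print("t",round(st["t"],2),"blk",blk(st["tcp_pos"],B).round(4),"z",st["tcp_pos"][2].round(4),"yaw-B",round(yaw-B[2],3),"need tool d",(R.T@(w-st["tcp_pos"])).round(4),"F",np.round(st["force"],1),"q6",st["joint_pos"][5])
E
```

Emit:
{"fn": "nudge_tcp", "kwargs": {
  "segments": [
    [[0,0,-0.8,-0.1,0],[0,0,-0.8,-0.1,0],[0,0,0,0,0],[0,0,0,0,0]]
  ]
}}

```text
t: 0.5
tcp_pos: [0.1846, 0.5973, 0.3034]
ee_rot: [0.157, 3.137, 0.003]
force: [-0.9, 0.1, -0.5]
grip_width: 0.722
grip_force: 0.0
```

```bash
python3 -c "
from cell import r;from h import *;goal(r.state(),.035,.0275,.2)"
```

```text
t 0.5 blk [[-0.4381  0.6091]] z 0.3034 yaw-B -0.0 need tool d [-0.4732 -0.5817  0.1027] F [-0.9  0.1 -0.5] q6 -0.3779053852568818
```

Converted, -0.036 m is -0.72, -0.03 m is -0.6.

Emit:
{"fn": "nudge_tcp", "kwargs": {
  "segments": [
    [[-0.6,-0.72,0,0,0],[-0.6,-0.72,0,0,0],[-0.6,-0.72,0,0,0],[-0.6,-0.72,0,0,0],[-0.6,-0.72,0,0,0],[-0.6,-0.72,0,0,0],[-0.6,-0.72,0,0,0],[-0.6,-0.72,0,0,0],[-0.6,-0.72,0,0,0],[-0.6,-0.72,0,0,0],[-0.6,-0.72,0,0,0],[-0.6,-0.72,0,0,0],[-0.6,-0.72,0,0,0],[-0.6,-0.72,0,0,0],[-0.6,-0.72,0,0,0],[-0.46,-0.12,0,0,0],[0,0,0.8,0,0],[0,0,0.8,0,0],[0,0,0,0,0]]
  ]
}}

```text
t: 2.4
tcp_pos: [0.5951, 0.0073, 0.2151]
ee_rot: [-0.158, -3.12, -0.003]
force: [-1.2, -0.6, -0.7]
grip_width: 0.004
grip_force: 0.0
```

```bash
python3 -c "
from cell import r;from h import *;goal(r.state(),.035,.0275,.08)"
```

```text
t 2.4 blk [[0.0292 0.063 ]] z 0.2151 yaw-B -0.001 need tool d [-0.0081 -0.0357  0.1349] F [-1.2 -0.6 -0.7] q6 -1.645189718198582
```

Converted, 0.04 m is 0.8, 0.03 m is 0.6.

Emit:
{"fn": "nudge_tcp", "kwargs": {
  "segments": [
    [[-0.08,-0.36,0.5,0,0],[-0.08,-0.36,0.6,0,0],[0,0,0.8,0,0],[0,0,0.8,0,0],[0,0,0,0,0],[0,0,0,0,0]]
  ]
}}

```text
t: 3.0
tcp_pos: [0.6053, -0.0298, 0.0881]
ee_rot: [-0.156, -3.137, -0.0]
force: [0.4, -0.3, 0.8]
grip_width: 0.005
grip_force: 0.0
```

```bash
python3 - <<'E'
from cell import r;from h import *
goal(r.state(),.035,.0275,.04)
s=r.snapshot("scene")
cv2.imwrite("pics/s1.png",cv2.resize(np.ascontiguousarray(s["img"][120:270,220:380,::-1]),None,fx=4,fy=4,interpolation=cv2.INTER_CUBIC))
E
```

```text
t 3.0 blk [[0.0431 0.0272]] z 0.0881 yaw-B 0.0 need tool d [0.0081 0.0003 0.0481] F [ 0.4 -0.3  0.8] q6 -1.704466586869253
```

View pics/s1.png

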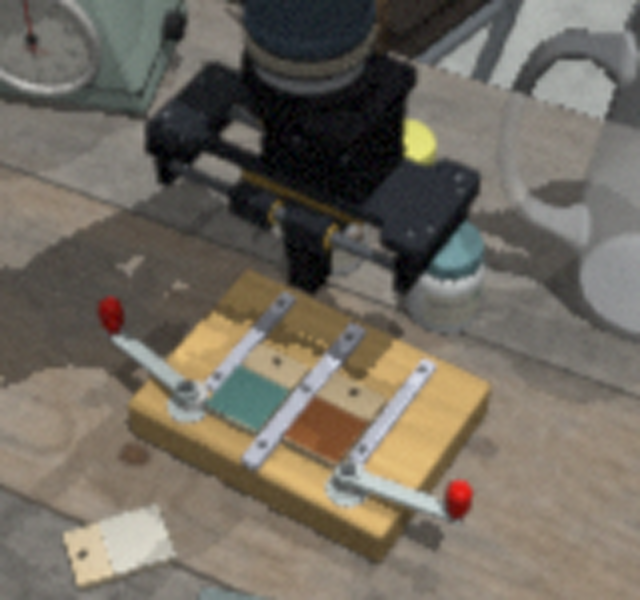

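s1 shows the shut fingers at about (308,275), above the back of the teal lane and clear of the jars. I'll lower them behind the tile.

Converted, 0.025 m is 0.5, 0.015 m is 0.3.

Emit:
{"fn": "nudge_tcp", "kwargs": {
  "segments": [
    [[0.08,0,0.5,0,0],[0,0,0.3,0,0],[0,0,0.16,0,0],[0,0,0,0,0],[0,0,0,0,0]]
  ]
}}

```text
t: 3.55
tcp_pos: [0.6019, -0.0296, 0.0403]
ee_rot: [0.156, 3.136, -0.0]
force: [-0.0, 0.4, -0.3]
grip_width: 0.005
grip_force: 0.0
```

```bash
python3 -c "
from cell import r;from h import *;goal(r.state(),-.0105,.0275,.04)"
```

```text
t 3.55 blk [[0.0397 0.027 ]] z 0.0403 yaw-B 0.0 need tool d [0.0502 0.0005 0.0002] F [-0.   0.4 -0.3] q6 -1.7055296050294113
```

Converted, 0.005 m is 0.1, 0.004 m is 0.08.

Emit:
{"fn": "nudge_tcp", "kwargs": {
  "segments": [
    [[0.1,0,0,0,0],[0.1,0,0,0,0],[0.1,0,0,0,0],[0.1,0,0,0,0],[0.1,0,0,0,0],[0.1,0,0,0,0],[0.1,0,0,0,0],[0.1,0,0,0,0],[0.08,0,0,0,0],[0.06,0,0,0,0],[0.04,0,0,0,0],[0.02,0,0,0,0],[0,0,0,0,0]]
  ]
}}

```text
t: 4.85
tcp_pos: [0.5512, -0.0245, 0.0395]
ee_rot: [-0.157, -3.137, -0.0]
force: [0.9, 0.6, -0.2]
grip_width: 0.007
grip_force: 0.0
```

```bash
python3 - <<'E'
from cell import r;from h import *
goal(r.state(),-.0185,.0275,.04)
for n in("top","scene"):
    s=r.snapshot(n)
    c,m=blob(s,(75,60,40),(100,255,255),(232,190,300,240) if n=="top" else (255,205,300,250))
    w=ray(s,c,.045);print(n,blk(w,B).round(4),m.sum())
    q=cv2.boxPoints(cv2.minAreaRect(np.argwhere(m)[:,::-1].astype(np.float32)));print(blk(ray(s,q,.045),B).round(4).tolist())
cv2.imwrite("pics/s2.png",cv2.resize(np.ascontiguousarray(s["img"][180:270,235:355,::-1]),None,fx=6,fy=6,interpolation=cv2.INTER_CUBIC))
E
```

```text
t 4.85 blk [[-0.0113  0.027 ]] z 0.0395 yaw-B 0.0 need tool d [ 0.0072  0.0005 -0.0005] F [ 0.9  0.6 -0.2] q6 -1.7179525808576017
top [[-0.0592  0.0884]] 1
[[-0.0592, 0.0884], [-0.0592, 0.0884], [-0.0592, 0.0884], [-0.0592, 0.0884]]
scene [[-0.0643  0.0274]] 170
[[-0.0811, 0.0461], [-0.0475, 0.0539], [-0.0471, 0.0105], [-0.0801, 0.0037]]
```

View pics/s2.png

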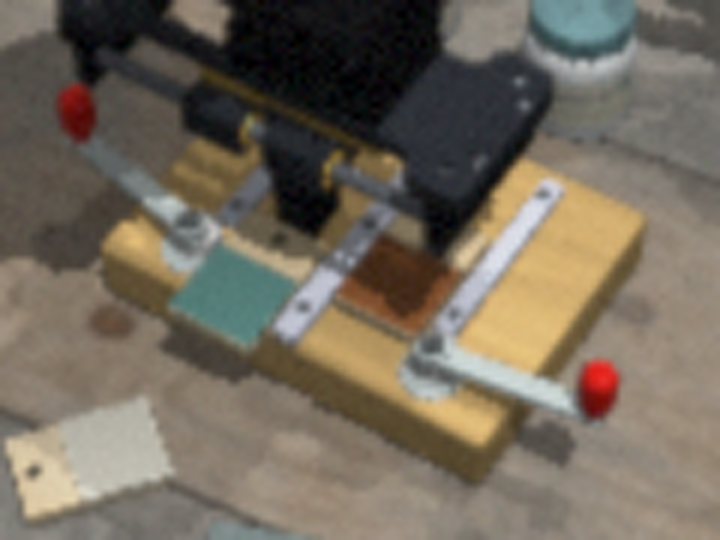

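s2 shows the teal tile standing out over the front edge, with its front corners at about (172,303) and (248,348), an overhang of roughly 14-15 mm. The brown tile hasn't moved. I'll push about 4 mm more, back off, lift and measure.

Converted, -0.05 m is -1, -0.04 m is -0.8.

Emit:
{"fn": "nudge_tcp", "kwargs": {
  "segments": [
    [[0.04,0,0,0,0],[0.02,0,0,0,0],[0.02,0,0,0,0],[0,0,0,0,0],[0,0,0,0,0],[-0.2,0,0,0,0],[-0.4,0,0,0,0],[-0.4,0,-0.8,0,0],[-0.8,0,-1,0,0],[-1,0,-1,0,0],[-1,0,0,0,0],[0,0,0,0,0]]
  ]
}}

```text
t: 6.15
tcp_pos: [0.7216, -0.0424, 0.1564]
ee_rot: [0.156, 3.124, -0.003]
force: [-1.9, -0.6, -0.4]
grip_width: 0.005
grip_force: 0.0
```

```bash
python3 - <<'E'
from cell import r;from h import *
goal(r.state(),-.0185,.0275,.04)
for n in("top","scene"):
    s=r.snapshot(n);np.savez(n+"3.npz",**s)
    for lab,S in(("old",dict(np.load(n+"0.npz"))),("new",s)):
        c,m=blob(S,(75,60,40),(100,255,255),(260,190,300,240) if n=="top" else (255,205,300,250))
        w=ray(S,c,.045);print(n,lab,blk(w,B).round(4),m.sum())
    x0,y0,x1,y1=(232,175,337,245) if n=="top" else (235,180,350,265)
    cv2.imwrite(f"pics/{n}3.png",cv2.resize(np.ascontiguousarray(s["img"][y0:y1,x0:x1,::-1]),None,fx=7,fy=7,interpolation=cv2.INTER_CUBIC))
E
```

```text
t 6.15 blk [[0.1601 0.0262]] z 0.1564 yaw-B 0.0 need tool d [0.1801 0.0015 0.114 ] F [-1.9 -0.6 -0.4] q6 -1.6838942155846717
top old [[-0.0309  0.0284]] 100Traceback (most recent call last):
  File "<stdin>", line 6, in <module>
  File "h.py", line 12, in blob
    i=1+np.argmax(st[1:,4]); return c[i],(l==i).astype(np.uint8)
        ~~~~~~~~~^^^^^^^^^^
    return _wrapfunc(a, 'argmax', axis=axis, out=out, **kwds)
    return bound(*args, **kwds)
ValueError: attempt to get argmax of an empty sequence
```

Converted, 0.02 m is 0.4, 0.03 m is 0.6.

Emit:
{"fn": "nudge_tcp", "kwargs": {
  "segments": [
    [[0.6,0.5,0,0,0],[0.6,0.5,0,0,0],[0.6,0.5,0,0,0],[0.6,0.5,0,0,0],[0.6,0.5,0,0,0],[0.6,0.5,0,0,0],[0.6,0.5,0,0,0],[0.6,0.4,0,0,0],[0.4,0,0,0,0],[0,0,0,0,0]]
  ]
}}

```text
t: 7.2
tcp_pos: [0.4685, 0.1798, 0.1533]
ee_rot: [-0.152, -3.131, 0.002]
force: [-0.6, 0.7, 1.2]
grip_width: 0.002
grip_force: 0.0
```

```bash
python3 - <<'E'
from cell import r;from h import *
goal(r.state(),-.09,.125,.1)
for n in("top","scene"):
    s=r.snapshot(n);np.savez(n+"3.npz",**s)
    x0,y0,x1,y1=(232,175,337,245) if n=="top" else (235,180,350,265)
    cv2.imwrite(f"pics/{n}3.png",cv2.resize(np.ascontiguousarray(s["img"][y0:y1,x0:x1,::-1]),None,fx=7,fy=7,interpolation=cv2.INTER_CUBIC))
    for lab,S in(("old",dict(np.load(n+"0.npz"))),("new",s)):
        try:
            c,m=blob(S,(75,60,40),(100,255,255),(260,190,300,240) if n=="top" else (255,205,300,250))
            w=ray(S,c,.045);print(n,lab,blk(w,B).round(4),m.sum())
        except ValueError: print(n,"none")
E
```

```text
t 7.2 blk [[-0.114  0.222]] z 0.1533 yaw-B 0.003 need tool d [-0.0241 -0.097   0.0533] F [-0.6  0.7  1.2] q6 -1.3303608259998392
top old [[-0.0309  0.0284]] 100
top new [[-0.0711  0.0292]] 105
scene old [[-0.028   0.0275]] 158
scene new [[-0.0681  0.0278]] 170
```

View pics/top3.png

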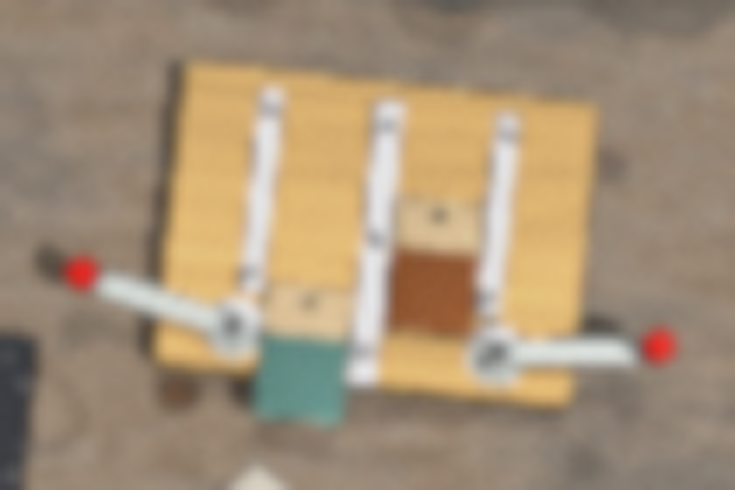

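top3 shows the teal tile's front edge at (254,416)-(340,424) and the block's edge near row 377 there. That gives an overhang of about 19-20 mm, and the tile moved 40.2 mm in both views. It sits straight in its lane and the levers haven't moved. Next is the lever.

Emit:
{"fn": "nudge_tcp", "kwargs": {
  "segments": [
    [[0,0,0,0.1,0],[0,0,0,0.1,0],[0,0,0,0,0]]
  ]
}}

```text
t: 7.6
tcp_pos: [0.4756, 0.1785, 0.1539]
ee_rot: [0.471, 3.105, 0.0]
force: [0.3, -0.5, -0.3]
grip_width: 0.005
grip_force: 0.0
```

```bash
python3 -c "
from cell import r;from h import *;goal(r.state(),-.0753,.1361,.061)"
```

```text
t 7.6 blk [[-0.1068  0.2215]] z 0.1539 yaw-B -0.201 need tool d [-0.0478 -0.0774  0.0929] F [ 0.3 -0.5 -0.3] q6 -1.1306987160849948
```

Converted, 0.04 m is 0.8, 0.033 m is 0.66.

Emit:
{"fn": "nudge_tcp", "kwargs": {
  "segments": [
    [[-0.32,-0.52,0,0,0],[-0.32,-0.52,0,0,0],[-0.32,-0.52,0.4,0,0],[0,0,0.8,0,0],[0,0,0.66,0,0],[0,0,0,0,0],[0,0,0,0,0]]
  ]
}}

```text
t: 8.3
tcp_pos: [0.4972, 0.0901, 0.0608]
ee_rot: [-0.468, -3.106, 0.0]
force: [0.3, -0.3, 0.6]
grip_width: 0.007
grip_force: 0.0
```

```bash
python3 -c "
from cell import r;from h import *;goal(r.state(),-.0753,.1361,.061)"
```

```text
t 8.3 blk [[-0.0764  0.1356]] z 0.0608 yaw-B -0.199 need tool d [-0.001   0.0007 -0.0002] F [ 0.3 -0.3  0.6] q6 -1.3136788525193779
```

Converted, -0.0071 m is -0.142, -0.005 m is -0.1.

Emit:
{"fn": "nudge_tcp", "kwargs": {
  "segments": [
    [[-0.2,0,0,0,0],[-0.16,0,0,0,0],[-0.1,0,0,0,0],[-0.142,0.028,0,0.1,0],[-0.142,0.028,0,0.1,0],[-0.142,0.028,0,0.1,0],[-0.142,0.028,0,0.1,0],[-0.142,0.028,0,0.1,0],[-0.142,0.028,0,0.1,0],[0,0,0,0,0]]
  ]
}}

```text
t: 9.3
tcp_pos: [0.5605, 0.0687, 0.0619]
ee_rot: [1.365, 2.827, 0.002]
force: [0.8, 0.3, -0.5]
grip_width: 0.001
grip_force: 0.3
```

```bash
python3 - <<'E'
from cell import r;from h import *
st=r.state();th=.8;rad=np.array([np.sin(th),np.cos(th)]);tan=np.array([rad[1],-rad[0]])
p=np.array([-.05,.0595])+.07*rad-.0175*tan;goal(st,*p,.061)
s=r.snapshot("scene");c,m=blob(s,(0,160,90),(6,255,255),(225,170,310,235));b=blk(ray(s,c,.072),B)[0]-[-.05,.0595]
print(b,np.arctan2(b[0],b[1]),m.sum())
c,m=blob(s,(75,60,40),(100,255,255),(255,205,300,250));print(blk(ray(s,c,.045),B),m.sum())
E
```

```text
t 9.3 blk [[-0.0113  0.1207]] z 0.0619 yaw-B -0.8 need tool d [ 0.0005 -0.0004  0.0009] F [ 0.8  0.3 -0.5] q6 -0.7472999374246043
[ 0.17063368 -0.00185592] 1.5816725257139044 52
[[-0.06819033  0.02743406]] 169
```

Emit:
{"fn": "nudge_tcp", "kwargs": {
  "segments": [
    [[-0.142,0.028,0,0.1,0],[-0.142,0.028,0,0.1,0],[-0.142,0.028,0,0.1,0],[-0.142,0.028,0,0.1,0],[-0.142,0.028,0,0.1,0],[-0.142,0.028,0,0.1,0]]
  ]
}}

```text
t: 9.95
tcp_pos: [0.5835, 0.0348, 0.0614]
ee_rot: [-2.143, -2.296, -0.002]
force: [-0.3, 2.8, 1.0]
grip_width: 0.002
grip_force: 1.7
```

```bash
python3 - <<'E'
from cell import r;from h import *
st=r.state();th=1.4;rad=np.array([np.sin(th),np.cos(th)]);tan=np.array([rad[1],-rad[0]])
p=np.array([-.05,.0595])+.07*rad-.0175*tan;goal(st,*p,.061)
s=r.snapshot("scene");cv2.imwrite("pics/s4.png",cv2.resize(np.ascontiguousarray(s["img"][150:265,215:350,::-1]),None,fx=5,fy=5,interpolation=cv2.INTER_CUBIC))
c,m=blob(s,(75,60,40),(100,255,255),(255,205,300,250));print(blk(ray(s,c,.045),B),m.sum())
E
```

```text
t 9.95 blk [[0.0149 0.0892]] z 0.0614 yaw-B -1.402 need tool d [-0.0008  0.001   0.0004] F [-0.3  2.8  1. ] q6 -0.20266899286303816
[[-0.06869678  0.02697803]] 169
```

View pics/s4.png

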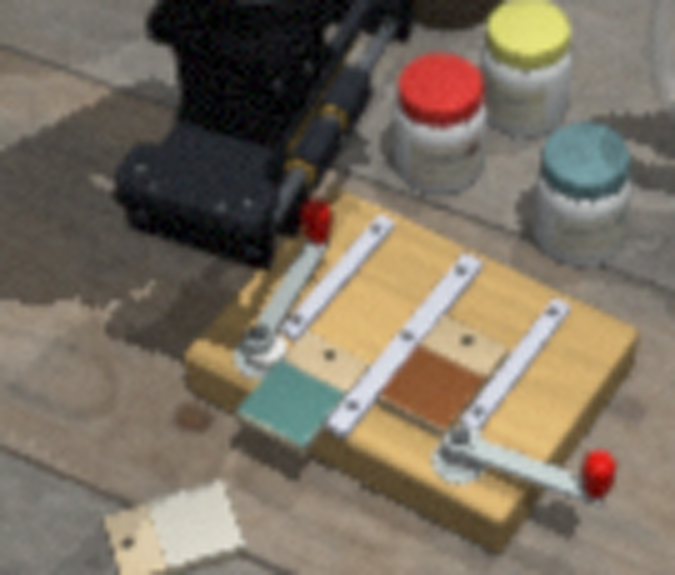

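s4 shows the left knob at (316,220), nearly pointing straight back, and the tile still standing out over the edge. I'll carry on to the stop in small steps.

Converted, -0.0035 m is -0.07, -0.0025 m is -0.05.

Emit:
{"fn": "nudge_tcp", "kwargs": {
  "segments": [
    [[-0.07,0.016,0,0.05,0],[-0.07,0.016,0,0.05,0],[-0.07,0.016,0,0.05,0],[-0.05,0.012,0,0.035,0],[-0.03,0,0,0.02,0],[0,0,0,0,0]]
  ]
}}

```text
t: 10.6
tcp_pos: [0.5865, 0.0205, 0.0613]
ee_rot: [-2.363, -2.069, -0.003]
force: [1.1, 5.0, 1.0]
grip_width: 0.006
grip_force: 2.4
```

```bash
python3 - <<'E'
from cell import r;from h import *
st=r.state();th=1.62;rad=np.array([np.sin(th),np.cos(th)]);tan=np.array([rad[1],-rad[0]])
p=np.array([-.05,.0595])+.07*rad-.0175*tan;goal(st,*p,.061)
E
```

```text
t 10.6 blk [[0.0194 0.0753]] z 0.0613 yaw-B -1.603 need tool d [-0.0018  0.0014  0.0003] F [1.1 5.  1. ] q6 -0.02527720179815428
```

Force is only 5 N, so this isn't clearly the stop yet. I'll press on.

Converted, -0.0015 m is -0.03, -0.001 m is -0.02.

Emit:
{"fn": "nudge_tcp", "kwargs": {
  "segments": [
    [[-0.03,0,0,0.015,0],[-0.02,0,0,0,0],[0,0,0,0,0]]
  ]
}}

```text
t: 10.9
tcp_pos: [0.5866, 0.0201, 0.0614]
ee_rot: [-2.378, -2.049, -0.007]
force: [1.9, 11.0, 0.9]
grip_width: 0.004
grip_force: 5.7
```

Emit:
{"fn": "nudge_tcp", "kwargs": {
  "segments": [
    [[-0.02,0,0,0,0],[-0.02,0,0,0,0],[0,0,0,0,0]]
  ]
}}

```text
t: 11.2
tcp_pos: [0.5865, 0.0198, 0.0614]
ee_rot: [-2.378, -2.048, -0.01]
force: [3.3, 16.0, 0.7]
grip_width: 0.008
grip_force: 8.2
```

The tool has stalled and the force has risen to 16 N, so the lever is at its stop. I'll back off, lift clear and check.

Converted, -0.04 m is -0.8, 0.04 m is 0.8.

Emit:
{"fn": "nudge_tcp", "kwargs": {
  "segments": [
    [[0.08,0,0,0,0],[0.3,0,0,0,0],[0.6,0,0,0,0],[0.8,0,-0.6,0,0],[0.8,0,-0.8,0,0],[0.8,0,-0.8,0,0],[0.8,-0.4,0,0,0],[0.8,-0.4,0,0,0],[0,0,0,0,0],[0,0,0,0,0]]
  ]
}}

```text
t: 12.2
tcp_pos: [0.581, 0.259, 0.1616]
ee_rot: [2.376, 2.054, -0.001]
force: [-0.3, -1.1, -0.7]
grip_width: 0.009
grip_force: 0.0
```

```bash
python3 - <<'E'
from cell import r;from h import *
goal(r.state(),0,0,.1)
o=[]
for n in("top","scene"):
    s=r.snapshot(n)
    x0,y0,x1,y1=(232,175,337,260) if n=="top" else (235,180,340,265)
    o.append(cv2.resize(np.ascontiguousarray(s["img"][y0:y1,x0:x1,::-1]),None,fx=7,fy=7,interpolation=cv2.INTER_CUBIC))
    c,m=blob(s,(75,60,40),(100,255,255),(260,190,300,240) if n=="top" else (255,205,300,250))
    print(n,"tile",blk(ray(s,c,.045),B).round(4),m.sum())
    c,m=blob(s,(0,160,90),(6,255,255),(240,180,285,222) if n=="top" else (255,188,300,235));b=blk(ray(s,c,.072),B)[0]-[-.05,.0595];print("knob",b.round(4),np.arctan2(b[0],b[1]).round(3),m.sum())
cv2.imwrite("pics/f.png",o[0])
E
```

```text
t 12.2 blk [[-0.0099  0.3121]] z 0.1616 yaw-B -1.616 need tool d [-0.3113  0.024   0.062 ] F [-0.3 -1.1 -0.7] q6 0.3902952748375103
top tile [[-0.072   0.0276]] 111
knob [ 0.0696 -0.0018] 1.597 9
scene tile [[-0.0685  0.027 ]] 169
knob [ 0.0706 -0.0045] 1.635 33
```

View pics/f.png

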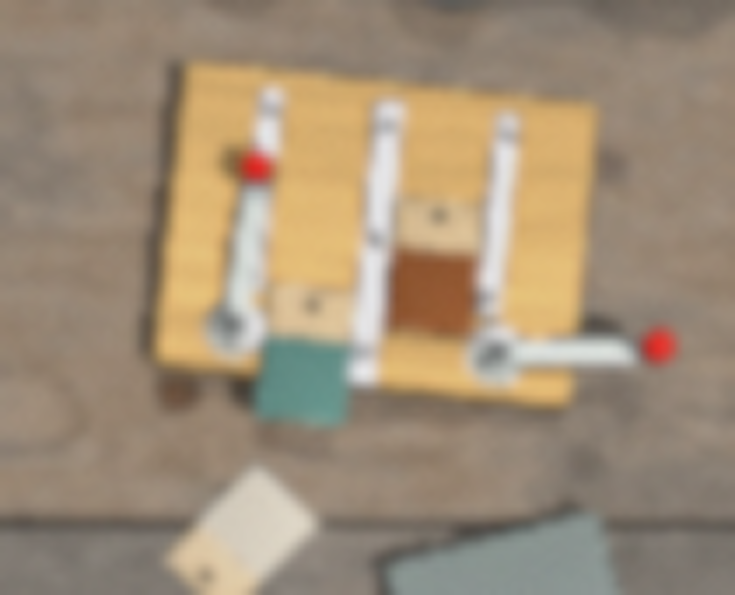

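f.png shows the left lever at its stop, pointing straight back, with the knob at (257,167). The tile is clamped with its front edge at about row 421, roughly 20 mm out. The brown tile and its lever, and the grey tile and stone in front, are where they were, and the arm is clear. I'll hand in.

```bash
python3 -c "
from cell import r;print(r.hand_in())"
```

```text
the job is handed in; nothing more can be done
None
```

The teal tile stands out about 20 mm over the block's front edge by the camera measurements, its cam lever is at the back stop gripping it, the arm is clear, nothing else was seen to move, and the job was handed in at about 12 s; no verdict was returned.

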